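# Transfer four vials to the white rack in reverse order

### The arm

A 6-joint arm with a two-finger parallel gripper is mounted at the origin on a cart in front of the work surface, level with it; the furniture and walls round the work are solid. World frame = base frame: x ahead of the robot, y to its left, z up, the work surface at z = 0. Lengths are in m, angles in rad, forces in N, time in s.
With the tool pointing down it reaches from about 0.35 to 0.925 m from the base axis. Payload 6.4 kg.
Tool frame: the origin (TCP) lies between the finger pads; the fingertips stand 11 mm ahead of it and the grasp point (between the pads) lies 8 mm behind it; z points along the fingers, x is the direction in which the jaws open and shut, and the axes are right-handed (so a half turn about z gives the same grasp; the last joint's range is limited). The gripper opens to 85 mm and grips with 20 to 120 N. Pads are 22 mm wide; open, the fingers measure 114 mm over their backs; the gripper's body (76 mm by 85 mm) begins 54 mm behind the grasp point. The pads swing forward as they close: fully open they stand 13 mm farther back than shut.
Start: joints at [1.146, 0.245, 1.558, -0, 1.339, -0.174], TCP at [0.161, 0.63, 0.242] pointing down, gripper open.
Joint ranges: [-3.13, 3.13], [-1.02, 2.26], [0.13, 2.54], [-0.95, 4.09], [0.21, 2.88], [-2.74, 2.74]. Speed limits (rad/s): [2.57, 2.57, 3.14, 3.14, 3.14, 3.14].

### API

Orientations are given as a 3x3 rotation matrix whose columns are the frame's x, y, z axes.
In Python, from station import readout, imaging, job gives the robot as it stands.
- The arm moves only by the shell command python3 -m crank 'ROWS' [FORCE]. ROWS is JSON, a list of rows, each a list of 3 entries, a list of its own where there are three numbers: the closure in counts, from 0 (fully open) to 255 (shut), then the shift along the tool's x, y, z normalised to -1 to 1, where 1 is 300 mm, then the turn about the tool's z normalised to -1 to 1, where 1 is 30 degrees. In form: [[grip, [tx, ty, tz], spin], ...]. A call has 1 to 20 rows; each row is the pose to reach, as a shift and turn from the pose measured when the call began, along the tool's axes at that moment; what a row does not reach only later rows make up. A row lasts 1/8 s, in which the tool goes at most 62.5 mm and 10.7 degrees, less where a joint would pass 70% of its speed; a pose out of reach is approached as far as the arm can. A call with a number of a shift or a turn outside -1 to 1 is refused whole. A call with a gripper value outside its range is refused whole. The fingers move at their own pace and stop on an object; FORCE is the grip in N (left out, the last holds). Time passes only in rows, so rows that repeat a pose let the fingers close. It gives the time, the measured TCP pose, the force and the opening at its end, in the units of the state.
- readout.get_obs(): the state, without advancing time (a new reading comes with each control period).
- imaging.capture(name): name is "scene" or "side" or "wrist"; returns a dict with "pixels" (420x560x3 uint8, red, green, blue), "depth" (420x560 float32, m along the optical axis (not along the pixel's ray), 0 where there is no reading), "fov_y" (degrees; the focal length in pixels is half the picture's height over the tangent of half this angle, whatever the lens; pixels are square), "cx", "cy" (the principal point, pixels), "distortion" ([k1, k2, p1, p2, k3] as OpenCV has them; the pictures are not rectified), "view" (4x4, takes a point from world to camera coordinates); the wrist camera has in their place "T_tool_cam" (4x4, takes a point from camera to tool coordinates, whose origin is the TCP and whose axes are the tool frame's). Camera axes: x right, y down, z forward; pixel columns grow to the right and rows downward; lengths in m; the calibration is good to about 2 mm. A picture is of the moment at which its call begins: read the wrist's pose just before it.
- job.close_job(): hands the job in, once; it reports no verdict.
The state is a dict: "t": time; "q": joint angles; "joint_vel": joint speeds; "joint_torque": joint torques, N m; "tool_pos": TCP position; "tool_rot": TCP orientation; "force": force on the tool from outside, world axes, zero at the start; "torque": the same for the moment, N m; "width": finger opening in m.
Only numpy, scipy, OpenCV 4.12 (cv2) and the standard library are available. Lean on these libraries where they do the work, as an engineer would, in place of code of your own. Each camera call takes 0.05 s, during which the arm holds its last target. There are 200 camera calls.

### The job

Move the four stoppered vials from the coloured holders into the white rack, one vial to a well, in reverse order: as seen from the robot, the vial that stands at the far left of the row of holders goes into the rightmost well, the next one into the second well from the right, and so on. Keep the vials upright and set each one down on the floor of its well instead of dropping it.

Things in the scene. Friction and masses are not known exactly. Their poses are not given: they have to be found in the camera images.
- vial_red: glass vial with brown filling, an orange tape label and a red stopper: 25 mm diameter (the label stands out 2 to 5 mm on one side, near the top of the glass), 138 mm tall including the 9 mm stopper, about 55 g; grip it round the upper glass, 90 to 110 mm above its foot. Origin: centre of its foot; z up along the vial. It stands at the start in the red holder.
- vial_yellow: glass vial with brown filling, an orange tape label and a yellow stopper: 25 mm diameter (the label stands out 2 to 5 mm on one side, near the top of the glass), 138 mm tall including the 9 mm stopper, about 55 g; grip it round the upper glass, 90 to 110 mm above its foot. Origin: centre of its foot; z up along the vial. It stands at the start in the yellow holder.
- vial_green: glass vial with brown filling, an orange tape label and a green stopper: 25 mm diameter (the label stands out 2 to 5 mm on one side, near the top of the glass), 138 mm tall including the 9 mm stopper, about 55 g; grip it round the upper glass, 90 to 110 mm above its foot. Origin: centre of its foot; z up along the vial. It stands at the start in the green holder.
- vial_blue: glass vial with brown filling, an orange tape label and a blue stopper: 25 mm diameter (the label stands out 2 to 5 mm on one side, near the top of the glass), 138 mm tall including the 9 mm stopper, about 55 g; grip it round the upper glass, 90 to 110 mm above its foot. Origin: centre of its foot; z up along the vial. It stands at the start in the blue holder.
- holder_red: red plastic holder, a fixed block 46 x 46 x 40 mm with a round hole 32 mm wide and 34 mm deep, in which the vial with the red stopper stands at the start (the vial's foot is 6 mm above the origin). The four holders stand in a row, about 60 mm apart, on a grey carrier strip, in an order that changes. Origin: centre of its underside (6 mm above the table); z up, y along the row to the left.
- holder_yellow: yellow plastic holder, a fixed block 46 x 46 x 40 mm with a round hole 32 mm wide and 34 mm deep, in which the vial with the yellow stopper stands at the start (the vial's foot is 6 mm above the origin). The four holders stand in a row, about 60 mm apart, on a grey carrier strip, in an order that changes. Origin: centre of its underside (6 mm above the table); z up, y along the row to the left.
- holder_green: green plastic holder, a fixed block 46 x 46 x 40 mm with a round hole 32 mm wide and 34 mm deep, in which the vial with the green stopper stands at the start (the vial's foot is 6 mm above the origin). The four holders stand in a row, about 60 mm apart, on a grey carrier strip, in an order that changes. Origin: centre of its underside (6 mm above the table); z up, y along the row to the left.
- holder_blue: blue plastic holder, a fixed block 46 x 46 x 40 mm with a round hole 32 mm wide and 34 mm deep, in which the vial with the blue stopper stands at the start (the vial's foot is 6 mm above the origin). The four holders stand in a row, about 60 mm apart, on a grey carrier strip, in an order that changes. Origin: centre of its underside (6 mm above the table); z up, y along the row to the left.
- white_rack: white block 66 x 250 x 44 mm (x, y, z), fixed, with a row of four round wells 41 mm wide and 40 mm deep. Origin: centre of its underside on the table; z up, y along the row to the left. The wells' centres are at y = +90, +30, -30 and -90 mm, x = 0; their floor is 4 mm above the origin. Empty at the start. It may stand nearer than the holders or beyond them.
- carrier: grey plastic carrier strip under the holders, fixed, 70 mm deep and 6 mm thick, 335 mm long, with a small counter lying on its left end. Origin: on the table below the middle of the row of holders; z up, y along the row to the left. The holders stand at about y = +90, +30, -30 and -90 mm.
Mind the look-alikes: they are no part of the job. Leave any black, pink or turquoise look-alike of the vial_red alone.

How it is judged:
By the outcome, as a careful person would: the job done as asked, in the order asked, and still so for the second after the job is handed in, with the robot touching nothing.
It also fails if it takes over 96 s, if anything falls off the work surface, if the arm or the gripper's body presses on something with over 40 N, if the wrist force passes 120 N, or if a joint passes its speed limit or range.

## Working session

There is one attempt and no reset: what is moved stays moved. The work goes in short steps, Python scripts to look and compute and a shell command to move; the robot and the scene stay as the last step left them, time stands still between calls to the robot, and variables do not carry over. Pictures are saved under pics/ and viewed, about 12 in all and at most 16, crops included, and the job is handed in when it is done.

```bash
mkdir -p pics; cat > h.py <<'E'
import numpy as np, cv2
from station import readout, imaging, job
def cap(name, fn):
    s=readout.get_obs(); c=imaging.capture(name)
    if 'view' not in c:
        T=np.eye(4); T[:3,:3]=s['tool_rot']; T[:3,3]=s['tool_pos']
        c['view']=np.linalg.inv(T@np.array(c['T_tool_cam']))
    np.save('pics/'+fn+'.npy', c, allow_pickle=True)
    cv2.imwrite('pics/'+fn+'.png', c['pixels'][:,:,::-1]); return c
def load(fn): return np.load('pics/'+fn+'.npy',allow_pickle=True).item()
def KD(c):
    f=c['pixels'].shape[0]/2/np.tan(np.radians(c['fov_y'])/2)
    return np.array([[f,0,c['cx']],[0,f,c['cy']],[0,0,1.]]), np.array(c['distortion'],float)
def ray(c,u,v):
    K,D=KD(c); p=cv2.undistortPoints(np.array([[[u,v]]],float),K,D)[0,0]
    Ti=np.linalg.inv(c['view']); d=Ti[:3,:3]@np.array([p[0],p[1],1]); return Ti[:3,3],d
def atz(c,u,v,z): o,d=ray(c,u,v); return o+d*(z-o[2])/d[2]
def atd(c,u,v,r=1):
    p=c['depth'][v-r:v+r+1,u-r:u+r+1]; o,d=ray(c,u,v); return o+d*np.median(p[p>0])
def proj(c,P):
    K,D=KD(c); V=c['view']; return cv2.projectPoints(np.array(P,float).reshape(-1,1,3),cv2.Rodrigues(V[:3,:3])[0],V[:3,3],K,D)[0][:,0]
def tri(*a):
    A=np.zeros((3,3));b=np.zeros(3)
    for c,u,v in a:
        o,d=ray(c,u,v);d=d/np.linalg.norm(d);M=np.eye(3)-np.outer(d,d);A+=M;b+=M@o
    return np.linalg.solve(A,b)
E
python3 - <<'E'
from h import *
s=readout.get_obs(); print(s)
for n in ['scene','side','wrist']:
    c=cap(n,n+'0'); print(n,c['fov_y'],c['cx'],c['cy'],c['distortion'],np.round(np.linalg.inv(c['view']),3).tolist(), np.round(c.get('T_tool_cam',0),3).tolist())
E
```

```text
{'t': 0.0, 'q': array([ 1.14588085e+00,  2.45815810e-01,  1.55905099e+00,  2.05182792e-05,
        1.33869604e+00, -1.74139767e-01]), 'joint_vel': array([ 0.00096987,  0.00010531, -0.00048823,  0.00132725,  0.00027597,
        0.00043709]), 'joint_torque': array([-2.24752264e-03, -4.29519475e+01, -3.26118493e+01, -2.58774071e-04,
        5.32906648e-03,  1.71047833e-05]), 'tool_pos': array([0.16108512, 0.62915505, 0.24115932]), 'tool_rot': array([[ 2.48159269e-01,  9.68718890e-01, -8.30387326e-04],
       [ 9.68717310e-01, -2.48160395e-01, -1.78674828e-03],
       [-1.93692606e-03, -3.61012429e-04, -9.99998059e-01]]), 'force': array([ 0.21954831, -0.12641865, -0.54373744]), 'torque': array([0.01170157, 0.01859613, 0.01843688]), 'width': 0.08571762499383491}
scene 47.71428544873996 282.9576243435926 206.68040569649796 [-0.03620442  0.          0.          0.          0.        ] [[-0.517, -0.678, 0.522, 0.082], [-0.856, 0.4, -0.329, 0.366], [0.015, -0.616, -0.787, 0.711], [0.0, 0.0, 0.0, 1.0]] 0
side 42.45273035031491 280.15926154474846 209.1870793038005 [-0.07227414  0.          0.          0.          0.        ] [[0.162, 0.572, -0.804, 1.415], [0.987, -0.084, 0.138, -0.069], [0.011, -0.816, -0.578, 0.684], [0.0, 0.0, 0.0, 1.0]] 0
wrist 66.05598072739788 277.7591269693534 211.79485024737969 [0.00209335 0.         0.         0.         0.        ] [[0.248, 0.931, 0.269, 0.093], [0.969, -0.238, -0.07, 0.647], [-0.002, 0.278, -0.961, 0.373], [0.0, 0.0, 0.0, 1.0]] [[1.0, 0.0, 0.0, -0.0], [-0.0, 0.961, 0.278, -0.07], [-0.0, -0.278, 0.961, -0.132], [0.0, 0.0, 0.0, 1.0]]
```

View pics/scene0.png

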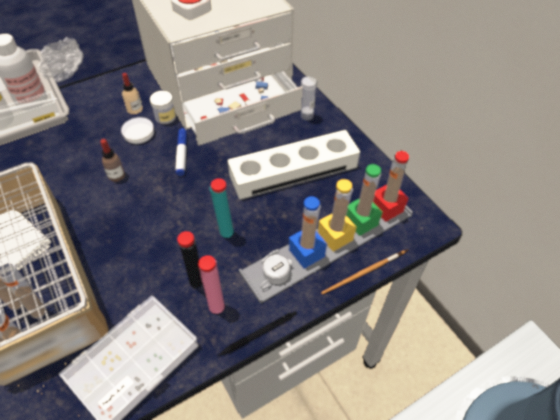

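View pics/side0.png

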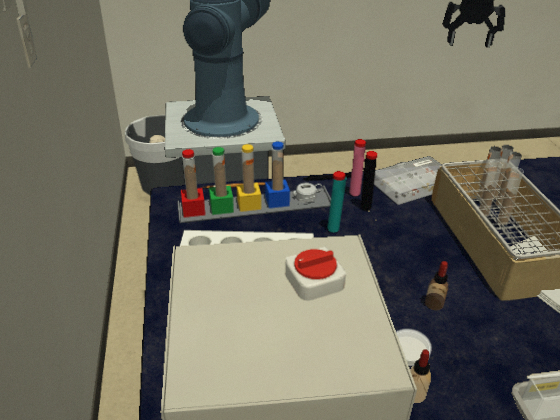

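Scene: the stoppered vials stand in the row, blue (312,203), yellow (344,186), green (373,170), red (401,156). The rack's wells are at (251,167), (280,159), (309,152) and (337,146), beyond the holders. Look-alikes: turquoise (219,186), black (187,240) and pink (208,264), all free-standing with no holder. Counter at (276,269). In the side view, blue is on the robot's left, next to the counter.

```bash
python3 - <<'E'
from h import *
a,b=load('scene0'),load('side0'); np.set_printoptions(precision=4,suppress=True)
for n,p,q in [('blue',(312,203),(278,145)),('yel',(344,186),(248,148)),('gre',(373,170),(218,152)),('red',(401,156),(188,153))]:
    print(n,tri((a,*p),(b,*q)),'z144:',atz(a,*p,.146),atz(b,*q,.146),'depth',atd(a,*p))
for p in [(251,167),(280,159),(309,152),(337,146)]: print('well',atz(a,*p,.044))
for p in [(230,163),(352,136),(360,157),(238,194)]: print('rack pt',atd(a,*p))
for n,p in dict(drawertop=(245,100),cabtop=(225,30),cabedge=(290,10),drawerfront=(240,125),drawerR=(297,95),clear=(309,82),turq=(219,186),black=(187,240),pink=(208,264)).items(): print(n,atd(a,*p))
for n,p in dict(cabfrontL=(185,236),cabfrontR=(357,240)).items(): print(n,atd(b,*p))
I=cv2.resize(a['pixels'][130:300,200:430,::-1],None,fx=3.4,fy=3.4,interpolation=cv2.INTER_CUBIC); cv2.imwrite('pics/crop1.png',I)
E
```

```text
blue [0.4396 0.0906 0.1473] z144: [0.4403 0.0881 0.146 ] [0.4385 0.0924 0.146 ] depth [0.4376 0.0902 0.1503]
yel [0.4428 0.0281 0.1469] z144: [0.4433 0.0259 0.146 ] [0.4424 0.0295 0.146 ] depth [0.4403 0.0287 0.1506]
gre [ 0.4476 -0.0335  0.1453] z144: [ 0.4472 -0.0347  0.146 ] [ 0.4502 -0.0324  0.146 ] depth [ 0.4441 -0.0313  0.1508]
red [ 0.4476 -0.0929  0.1475] z144: [ 0.4486 -0.0947  0.146 ] [ 0.4455 -0.0926  0.146 ] depth [ 0.4453 -0.0906  0.1511]
well [0.6375 0.0901 0.044 ]
well [0.6275 0.0315 0.044 ]
well [ 0.615  -0.0275  0.044 ]
well [ 0.6009 -0.0848  0.044 ]
rack pt [0.6673 0.1197 0.0437]
rack pt [ 0.6422 -0.159   0.0019]
rack pt [ 0.5835 -0.1365  0.0012]
rack pt [0.615  0.132  0.0123]
drawertop [ 0.8457 -0.0077  0.0182]
cabtop [0.8348 0.031  0.2103]
cabedge [ 0.8291 -0.1105  0.2142]
drawerfront [0.7727 0.0434 0.0236]
drawerR [ 0.7661 -0.0944  0.0526]
clear [ 0.7442 -0.1082  0.096 ]
turq [0.5486 0.1925 0.1385]
black [0.4794 0.2784 0.139 ]
pink [0.4281 0.2696 0.1379]
cabfrontL [ 0.5849 -0.1104  0.0437]
cabfrontR [0.8527 0.1366 0.2163]
```

View pics/crop1.png

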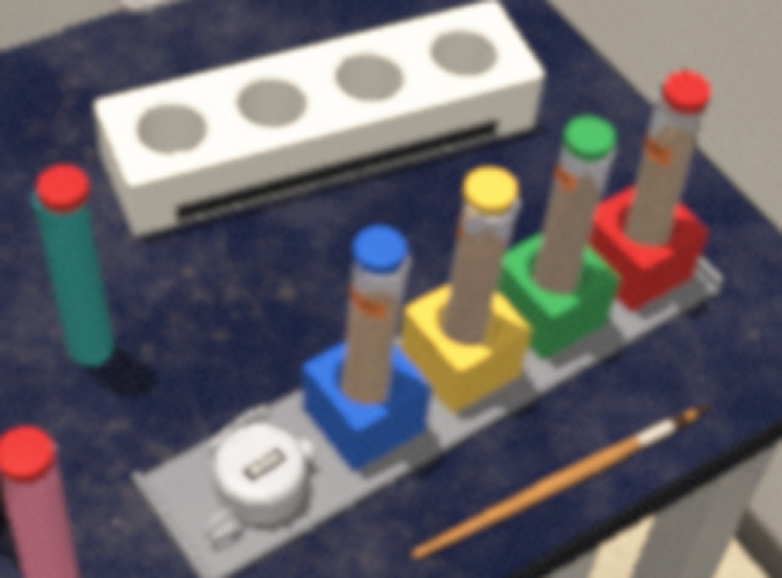

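Chosen: the four vials in the coloured holders (blue at far left, then yellow, green, red). The stopper tops measure about 0.147–0.150 m, against 0.150 expected. Next is a wrist view from above both rows.

```bash
cat >> h.py <<'E'
def go(p,yaw=None):
    s=readout.get_obs(); R=np.array(s['tool_rot']); d=R.T@(np.array(p)-s['tool_pos'])
    y=np.degrees(np.arctan2(R[1,0],R[0,0])); t=0 if yaw is None else (y-yaw+180)%360-180
    print('t',round(s['t'],2),'pos',np.round(s['tool_pos'],4),'yaw',round(y,2),'-> shift',np.round(d/.3,4),'turn',round(t/30,3),'tilt',np.round(R[:2,2],4),'w',round(s['width'],4))
E
python3 -c "
from h import *
go((0.161,0.63,.36)); go((.51,.03,.36),2)"
python3 -m crank '[[0,[-0.3,0.3,-0.3],0.35],[0,[-0.5,0.5,-0.4],0.7],[0,[-0.7,0.7,-0.4],1],[0,[-0.9,0.9,-0.4],1],[0,[-0.9,0.9,-0.4],1]]' 40
python3 -c "
from h import *
go((.51,.03,.36),2)"
```

```text
t 0.15 pos [0.1612 0.6293 0.2414] yaw 75.63 -> shift [ 0.0016 -0.0012 -0.3953] turn 0.0 tilt [-0.0006 -0.0014] w 0.0857
t 0.15 pos [0.1612 0.6293 0.2414] yaw 75.63 -> shift [-1.647   1.6222 -0.3933] turn 2.454 tilt [-0.0006 -0.0014] w 0.0857
t: 0.78
tool_pos: [0.3094, 0.3784, 0.3459]
tool_rot: [[0.699, 0.715, -0.0], [0.715, -0.699, -0.001], [-0.001, 0.001, -1.0]]
force: [1.4, 0.5, -0.0]
width: 0.0854
t 0.78 pos [0.3094 0.3784 0.3459] yaw 45.66 -> shift [-0.3632  1.29   -0.0455] turn 1.455 tilt [-0.0003 -0.0013] w 0.0854
```

```bash

python3 -m crank '[[0,[-0.05,0.2,-0.05],0.35],[0,[-0.1,0.4,-0.05],0.7],[0,[-0.15,0.6,-0.05],1],[0,[-0.22,0.8,-0.05],1],[0,[-0.28,1,-0.05],1],[0,[-0.28,1,-0.05],1]]'
python3 -c "
from h import *
go((.51,.03,.36),2)"
```

```text
t: 1.52
tool_pos: [0.4663, 0.1054, 0.3607]
tool_rot: [[0.965, 0.264, -0.001], [0.264, -0.965, -0.002], [-0.002, 0.001, -1.0]]
force: [-0.5, -0.1, -0.4]
width: 0.0854
t 1.52 pos [0.4663 0.1054 0.3607] yaw 15.3 -> shift [0.0742 0.2808 0.0024] turn 0.443 tilt [-0.0014 -0.0017] w 0.0854
```

```bash

python3 -m crank '[[0,[0.04,0.15,0],0.3],[0,[0.07,0.28,0],0.44],[0,[0.07,0.28,0],0.44],[0,[0.07,0.28,0],0.44]]'
python3 -c "
from h import *
cap('wrist','w1'); go((.51,-.07,.36),2)"
```

```text
t: 2.02
tool_pos: [0.5083, 0.0309, 0.3605]
tool_rot: [[0.999, 0.038, -0.002], [0.038, -0.999, -0.001], [-0.002, 0.001, -1.0]]
force: [0.1, 1.0, -0.5]
width: 0.0856
t 2.08 pos [0.5083 0.0311 0.3607] yaw 2.22 -> shift [-0.0072  0.337   0.0028] turn 0.007 tilt [-0.0015 -0.0013] w 0.0854
```

View pics/w1.png

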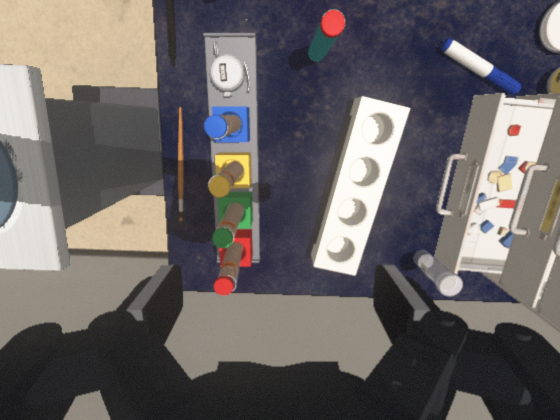

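Wrist view: stoppers at blue (215,126), yellow (219,185), green (222,237) and red (224,285). Well rims at (377,128), (363,171), (350,210) and (340,249). The drawer and its handles lie well beyond the rack.

```bash
python3 - <<'E'
from h import *
np.set_printoptions(precision=4,suppress=True)
a,b,w=load('scene0'),load('side0'),load('w1')
P=[]
for n,p,q,r in [('blue',(312,203),(278,145),(215,126)),('yel',(344,186),(248,148),(219,185)),('gre',(373,170),(218,152),(222,237)),('red',(401,156),(188,153),(224,285))]:
    print(n,'tri3',tri((a,*p),(b,*q),(w,*r)),'sw',tri((a,*p),(w,*r)),'w150',atz(w,*r,.15),'wd',atd(w,*r)); P.append(atz(w,*r,.15)[:2])
W=[]
for p,r in [((251,167),(377,128)),((280,159),(363,171)),((309,152),(350,210)),((337,146),(340,249))]:
    print('well tri',tri((a,*p),(w,*r)),'w44',atz(w,*r,.044)); W.append(atz(w,*r,.044)[:2])
# holder tops
for n,r in [('blue',(248,112)),('yellow',(248,156)),('rackcorner',(361,98)),('',(408,108)),('',(354,273)),('',(314,264))]: print(n,atz(w,*r,.044), atd(w,*r))
for X in (P,W):
    X=np.array(X); d=X[0]-X[3]; print('len',np.linalg.norm(d),'yaw',np.degrees(np.arctan2(-d[0],d[1])))
E
```

```text
blue tri3 [0.4403 0.0905 0.1473] sw [0.4402 0.0896 0.1469] w150 [0.4414 0.0907 0.15  ] wd [0.4414 0.0907 0.15  ]
yel tri3 [0.4434 0.0282 0.1468] sw [0.4434 0.0274 0.1462] w150 [0.4447 0.0294 0.15  ] wd [0.4447 0.0294 0.15  ]
gre tri3 [ 0.447  -0.033   0.1452] sw [ 0.4464 -0.0324  0.1473] w150 [ 0.4474 -0.0302  0.15  ] wd [ 0.4473 -0.0303  0.1497]
red tri3 [ 0.4481 -0.0928  0.1473] sw [ 0.4483 -0.0934  0.1463] w150 [ 0.4492 -0.0905  0.15  ] wd [ 0.4492 -0.0904  0.1501]
well tri [0.637  0.092  0.0459] w44 [0.6386 0.0933 0.044 ]
well tri [0.6246 0.0346 0.0483] w44 [0.6264 0.0348 0.044 ]
well tri [ 0.6119 -0.0226  0.0489] w44 [ 0.614  -0.0221  0.044 ]
well tri [ 0.606  -0.0872  0.0379] w44 [ 0.6052 -0.0831  0.044 ]
blue [0.4654 0.1072 0.044 ] [0.4631 0.1075 0.0191]
yellow [0.4661 0.0493 0.044 ] [0.4661 0.0493 0.0439]
rackcorner [0.613  0.1303 0.044 ] [0.613  0.1304 0.0438]
 [0.6763 0.1203 0.044 ] [0.6766 0.1203 0.0432]
 [ 0.6302 -0.1216  0.044 ] [ 0.6303 -0.1218  0.0437]
 [ 0.5681 -0.109   0.044 ] [ 0.5682 -0.1093  0.0435]
len 0.18143208924316456 yaw 2.458717217277883
len 0.1795169103353431 yaw -10.729207481759433
```

All heights agree (stoppers 0.150, rack top 0.044, well span 0.1795). Mapping: blue goes to the rightmost well, yellow to the second from right, green to the third and red to the leftmost. I start with blue.

```bash
cat >> h.py <<'E'
V=dict(blue=(.441,.0905),yellow=(.444,.029),green=(.447,-.031),red=(.449,-.091))
rc=np.array([.6215,.0055]); ry=np.array([.191,.982])
W=dict(blue=rc-.09*ry,yellow=rc-.03*ry,green=rc+.03*ry,red=rc+.09*ry)
E
python3 -c "
from h import *
go((*V['blue'],.24),2.5)"
```

```text
t 2.08 pos [0.5083 0.0311 0.3607] yaw 2.22 -> shift [-0.2157 -0.207   0.4024] turn -0.009 tilt [-0.0015 -0.0013] w 0.0854
```

```bash

python3 -m crank '[[0,[-0.1,-0.1,0.1],0],[0,[-0.216,-0.207,0.2],0],[0,[-0.216,-0.207,0.3],0],[0,[-0.216,-0.207,0.4],0],[0,[-0.216,-0.207,0.4],0],[0,[-0.216,-0.207,0.4],0]]'
python3 -c "
from h import *
cap('wrist','w2'); go((*V['blue'],.104),2.5)"
```

```text
t: 2.82
tool_pos: [0.4413, 0.091, 0.2421]
tool_rot: [[0.999, 0.04, 0.0], [0.04, -0.999, -0.001], [0.0, 0.001, -1.0]]
force: [-0.3, 1.0, 0.1]
width: 0.0856
t 2.88 pos [0.4416 0.0908 0.2425] yaw 2.26 -> shift [-2.700e-03  4.000e-04  4.616e-01] turn -0.008 tilt [ 0.0012 -0.0014] w 0.0853
```

View pics/w2.png

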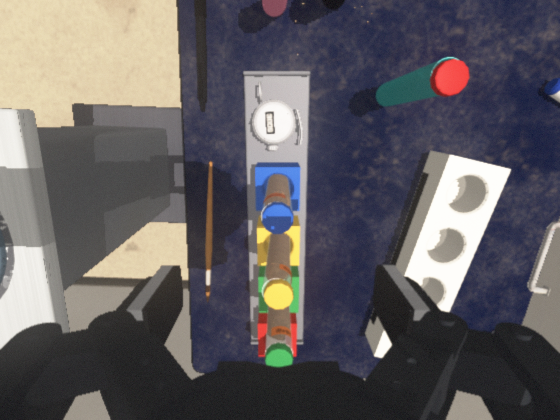

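Blue's stopper is at (277,217), centred between the jaws at column 278. I descend and close.

```bash

python3 -m crank '[[0,[0,0,0.12],0],[0,[0,0,0.24],0],[0,[0,0,0.36],0],[0,[0,0,0.44],0],[0,[0,0,0.46],0],[0,[0,0,0.46],0]]'
python3 -m crank '[[255,[0,0,0],0],[255,[0,0,0],0],[255,[0,0,0],0],[255,[0,0,0],0],[255,[0,0,0],0],[255,[0,0,0],0],[255,[0,0,0],0],[255,[0,0,0],0]]' 35
python3 -c "
from h import *
cap('side','s1');c=cap('scene','c1'); cv2.imwrite('pics/c1c.png',cv2.resize(c['pixels'][100:320,180:460,::-1],None,fx=2.7,fy=2.7)); go((*V['blue'],.27))"
```

```text
t: 3.62
tool_pos: [0.4428, 0.0906, 0.1056]
tool_rot: [[0.999, 0.039, 0.003], [0.039, -0.999, -0.001], [0.003, 0.002, -1.0]]
force: [0.5, 0.3, 0.9]
width: 0.0856
t: 4.62
tool_pos: [0.4431, 0.0906, 0.106]
tool_rot: [[0.999, 0.039, 0.004], [0.039, -0.999, -0.002], [0.003, 0.002, -1.0]]
force: [-0.6, 0.2, 5.8]
width: 0.023
t 4.72 pos [0.4431 0.0906 0.106 ] yaw 2.26 -> shift [-0.005   0.0009 -0.5467] turn 0.0 tilt [ 0.0035 -0.0015] w 0.0236
```

View pics/c1c.png

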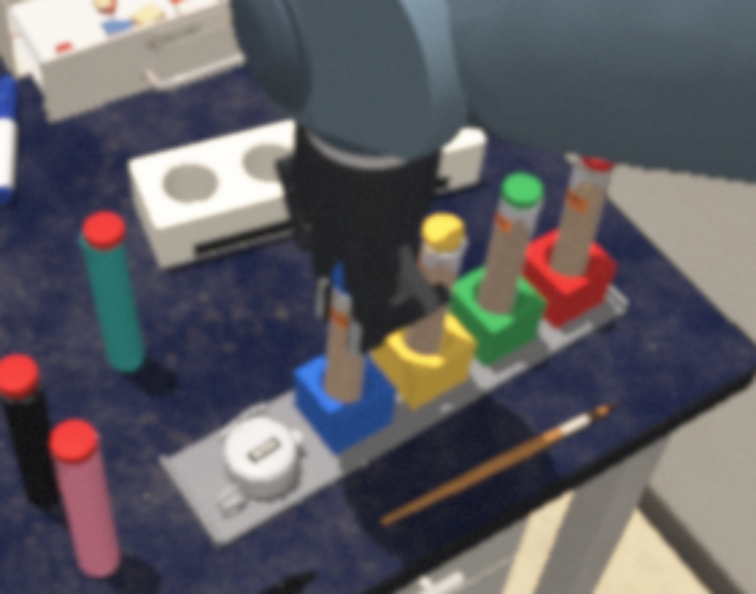

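The gripper holds blue at the glass with a 23.6 mm opening, and the orange label lies beside the pads, not under them. Now lift.

```bash

python3 -m crank '[[255,[0,0,-0.04],0],[255,[0,0,-0.12],0],[255,[0,0,-0.22],0],[255,[0,0,-0.32],0],[255,[0,0,-0.42],0],[255,[0,0,-0.52],0],[255,[0,0,-0.55],0],[255,[0,0,-0.55],0]]'
python3 -c "
from h import *
c=cap('side','s2'); cv2.imwrite('pics/s2c.png',cv2.resize(c['pixels'][60:260,150:410,::-1],None,fx=2.9,fy=2.9)); go((*W['blue'],.27),-11); print(W)"
```

```text
t: 5.72
tool_pos: [0.4424, 0.0909, 0.2709]
tool_rot: [[0.999, 0.039, 0.004], [0.039, -0.999, -0.002], [0.004, 0.002, -1.0]]
force: [0.2, 0.7, -1.1]
width: 0.0235
t 5.78 pos [0.442  0.0909 0.2699] yaw 2.26 -> shift [0.5178 0.6    0.0017] turn 0.442 tilt [ 0.002  -0.0014] w 0.0235
{'blue': array([ 0.60431, -0.08288]), 'yellow': array([ 0.61577, -0.02396]), 'green': array([0.62723, 0.03496]), 'red': array([0.63869, 0.09388])}
```

View pics/s2c.png

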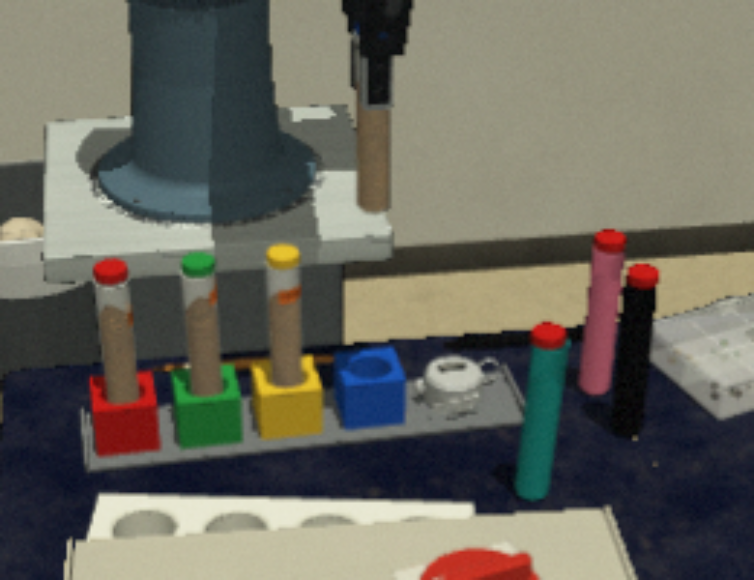

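Blue hangs upright and clear, with its foot at about (374,212) in the crop. Yellow's label faces the side camera. Carrying blue to the rightmost well.

```bash

python3 -m crank '[[255,[0.04,0.05,0],0.05],[255,[0.12,0.14,0],0.15],[255,[0.22,0.25,0],0.25],[255,[0.32,0.37,0],0.35],[255,[0.42,0.49,0],0.44],[255,[0.49,0.57,0],0.44],[255,[0.518,0.6,0],0.44],[255,[0.518,0.6,0],0.44],[255,[0.518,0.6,0],0.44]]'
python3 -c "
from h import *
go((*W['blue'],.15),-11)
c=cap('wrist','w3')"
```

```text
t: 6.9
tool_pos: [0.6038, -0.0821, 0.2702]
tool_rot: [[0.982, -0.189, 0.001], [-0.189, -0.982, -0.001], [0.001, 0.001, -1.0]]
force: [-0.5, -1.7, -0.6]
width: 0.0233
t 6.9 pos [ 0.6038 -0.0821  0.2702] yaw -10.9 -> shift [0.0018 0.0019 0.4005] turn 0.003 tilt [ 0.0011 -0.001 ] w 0.0233
```

View pics/w3.png

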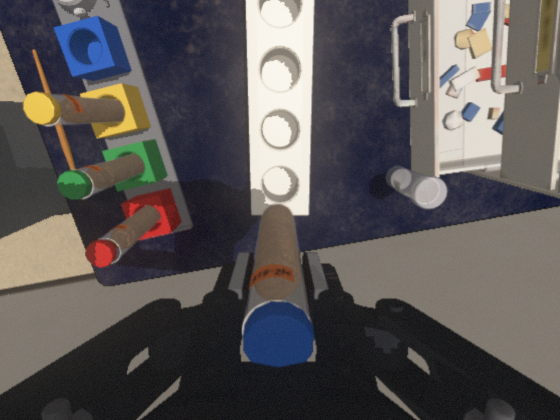

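The wells' column (280) is in line with the vial (277), and the rack edges run at 247–312. The nearest rim's centre is about (280,184).

```bash

python3 -c "
from h import *
w=load('w3')
for p in [(280,69),(280,128),(280,184)]: print(atz(w,*p,.044))
print(W, proj(w,[[*W['blue'],.044],[*W['yellow'],.044],[.6038,-.0821,.176]]))"
```

```text
[0.62887496 0.03365667 0.044     ]
[ 0.61797691 -0.02365048  0.044     ]
[ 0.6065837  -0.08355971  0.044     ]
{'blue': array([ 0.60431, -0.08288]), 'yellow': array([ 0.61577, -0.02396]), 'green': array([0.62723, 0.03496]), 'red': array([0.63869, 0.09388])} [[277.90080853 183.79190471]
 [278.03265072 128.69391848]
 [277.34171334 218.16703871]]
```

This agrees within 2 mm, so I shift the rack estimate by +1 mm in x and descend.

```bash
sed -i 's/rc=np.array(\[.6215/rc=np.array([.6228/' h.py
python3 -m crank '[[255,[0.006,0.002,0.05],0],[255,[0.006,0.002,0.15],0],[255,[0.006,0.002,0.25],0],[255,[0.006,0.002,0.35],0],[255,[0.006,0.002,0.45],0],[255,[0.006,0.002,0.53],0],[255,[0.006,0.002,0.55],0],[255,[0.006,0.002,0.55],0]]'
python3 -m crank '[[255,[0,0,0.01],0],[255,[0,0,0.014],0],[255,[0,0,0.017],0],[255,[0,0,0.02],0],[255,[0,0,0.02],0]]'
python3 -c "
from h import *
go((*W['blue'],.098),-11)"
```

```text
t: 7.95
tool_pos: [0.6055, -0.0828, 0.1052]
tool_rot: [[0.982, -0.189, 0.001], [-0.189, -0.982, -0.001], [0.001, 0.001, -1.0]]
force: [0.7, -0.1, 0.5]
width: 0.0234
t: 8.57
tool_pos: [0.6055, -0.0828, 0.0993]
tool_rot: [[0.982, -0.189, 0.001], [-0.189, -0.982, -0.001], [0.001, 0.001, -1.0]]
force: [-0.3, -0.0, -0.1]
width: 0.0235
t 8.57 pos [ 0.6055 -0.0828  0.0993] yaw -10.87 -> shift [0.0003 0.0001 0.0042] turn 0.004 tilt [ 0.0012 -0.001 ] w 0.0235
```

```bash

python3 -m crank '[[255,[0,0,0.004],0],[255,[0,0,0.006],0],[255,[0,0,0.006],0]]'
python3 -m crank '[[255,[0,0,0.002],0],[255,[0,0,0.004],0],[255,[0,0,0.004],0]]'
```

```text
t: 8.95
tool_pos: [0.6057, -0.0829, 0.0981]
tool_rot: [[0.982, -0.189, 0.001], [-0.189, -0.982, -0.001], [0.002, 0.001, -1.0]]
force: [-2.4, 0.4, 4.9]
width: 0.0233
t: 9.32
tool_pos: [0.606, -0.083, 0.098]
tool_rot: [[0.982, -0.188, 0.001], [-0.188, -0.982, -0.001], [0.002, 0.001, -1.0]]
force: [-3.8, 1.9, 9.0]
width: 0.0231
```

Contact: 9 N upward at z = 0.098, as predicted. Release and rise.

```bash

python3 -m crank '[[200,[0,0,-0.003],0],[150,[0,0,-0.003],0],[80,[0,0,-0.003],0],[0,[0,0,-0.003],0],[0,[0,0,-0.003],0],[0,[0,0,-0.003],0],[0,[0,0,-0.1],0],[0,[0,0,-0.2],0],[0,[0,0,-0.35],0],[0,[0,0,-0.48],0],[0,[0,0,-0.48],0],[0,[0,0,-0.48],0]]'
python3 -c "
from h import *
c=cap('wrist','w4');go((*V['yellow'],.24),2.5)"
```

```text
t: 10.82
tool_pos: [0.6053, -0.0826, 0.2411]
tool_rot: [[0.982, -0.188, 0.0], [-0.188, -0.982, -0.001], [0.0, 0.001, -1.0]]
force: [-0.4, -0.8, -0.3]
width: 0.0854
t 10.88 pos [ 0.605  -0.0825  0.2403] yaw -10.86 -> shift [-0.597  -0.264   0.0016] turn -0.445 tilt [-0.0011 -0.0004] w 0.0853
```

View pics/w4.png

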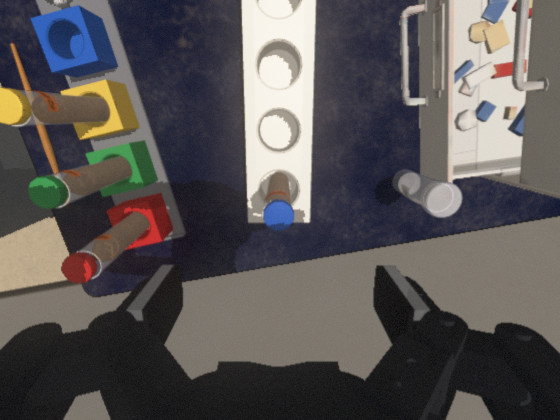

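Blue stands upright in the rightmost well, stopper at (278,213). Yellow's label faces about +x, slightly left, so I'll grip it with the jaws turned to -30° to keep the pads off the tape.

```bash

python3 -m crank '[[0,[-0.12,-0.05,0],0.15],[0,[-0.3,-0.13,0],0.35],[0,[-0.45,-0.2,0],0.64],[0,[-0.597,-0.264,0],0.64],[0,[-0.597,-0.264,0],0.64],[0,[-0.597,-0.264,0],0.64]]'
python3 -c "
from h import *
c=cap('wrist','w5');go((*V['yellow'],.106),-30);cv2.imwrite('pics/w5c.png',cv2.resize(c['pixels'][100:330,140:420,::-1],None,fx=2.5,fy=2.5))
d=c['pixels'].astype(int)
print(proj(c,[[*V[k],.15] for k in ('yellow','green','red')]))"
```

```text
t: 11.62
tool_pos: [0.4439, 0.0289, 0.2397]
tool_rot: [[0.866, -0.501, -0.002], [-0.501, -0.866, -0.0], [-0.002, 0.001, -1.0]]
force: [1.4, -0.1, 0.1]
width: 0.0853
t 11.68 pos [0.4443 0.0286 0.2399] yaw -30.08 -> shift [-0.0007 -0.0012  0.4464] turn -0.003 tilt [-0.0021 -0.0004] w 0.0852
[[277.65121167 219.88756748]
 [320.50465858 283.05676644]
 [357.63743161 339.97191301]]
```

View pics/w5c.png

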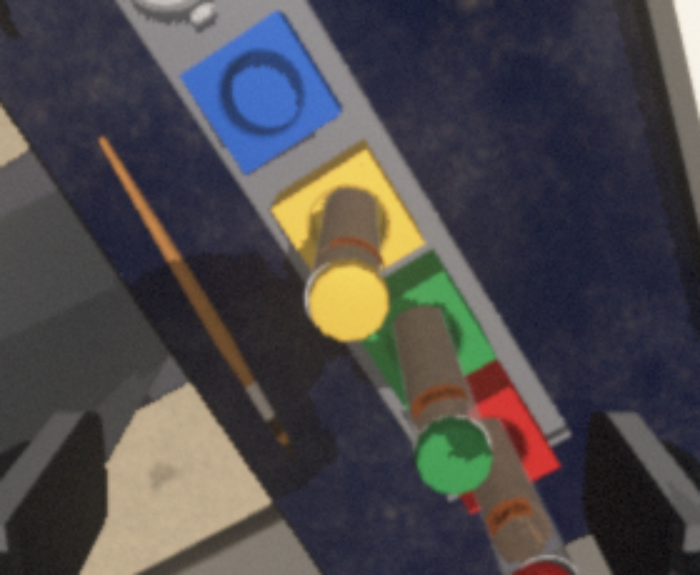

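Yellow's stopper is at (279,221) against a predicted (278,220), and green at (322,282) against (320,283). The label faces the camera, between the jaws. I descend and grip.

```bash

python3 -m crank '[[0,[0.002,0,0.12],0],[0,[0.002,0,0.24],0],[0,[0.002,0,0.36],0],[0,[0.002,0,0.43],0],[0,[0.002,0,0.446],0],[0,[0.002,0,0.446],0],[255,[0.002,0,0.446],0],[255,[0.002,0,0.446],0],[255,[0.002,0,0.446],0],[255,[0.002,0,0.446],0],[255,[0.002,0,0.446],0],[255,[0.002,0,0.446],0],[255,[0.002,0,0.446],0]]' 35
python3 -m crank '[[255,[0,0,-0.04],0],[255,[0,0,-0.12],0],[255,[0,0,-0.22],0],[255,[0,0,-0.32],0],[255,[0,0,-0.42],0],[255,[0,0,-0.52],0],[255,[0,0,-0.55],0],[255,[0,0,-0.55],0]]'
python3 -c "
from h import *
c=cap('side','s3');go((*W['yellow'],.27),-11)"
```

```text
t: 13.3
tool_pos: [0.4449, 0.0283, 0.1066]
tool_rot: [[0.865, -0.501, -0.001], [-0.501, -0.865, -0.0], [-0.001, 0.001, -1.0]]
force: [-0.2, 1.1, 5.8]
width: 0.0235
t: 14.3
tool_pos: [0.445, 0.0283, 0.2715]
tool_rot: [[0.865, -0.501, -0.001], [-0.501, -0.865, -0.001], [-0.001, 0.001, -1.0]]
force: [-0.5, 0.0, -0.2]
width: 0.0232
t 14.35 pos [0.4446 0.0284 0.2706] yaw -30.08 -> shift [ 5.849e-01 -1.371e-01  2.000e-04] turn -0.636 tilt [-0.0029 -0.0002] w 0.0233
```

```bash

python3 -m crank '[[255,[0.05,-0.01,0],-0.1],[255,[0.15,-0.035,0],-0.25],[255,[0.27,-0.063,0],-0.4],[255,[0.4,-0.094,0],-0.55],[255,[0.51,-0.12,0],-0.63],[255,[0.585,-0.137,0],-0.636],[255,[0.585,-0.137,0],-0.636],[255,[0.585,-0.137,0],-0.636]]'
python3 -c "
from h import *
c=cap('wrist','w6');go((*W['yellow'],.105),-11)"
```

```text
t: 15.35
tool_pos: [0.616, -0.0236, 0.2686]
tool_rot: [[0.982, -0.191, -0.006], [-0.191, -0.982, 0.0], [-0.006, 0.001, -1.0]]
force: [-0.2, -0.2, -0.6]
width: 0.0234
t 15.4 pos [ 0.616  -0.0236  0.2691] yaw -10.99 -> shift [6.40e-03 3.00e-04 5.47e-01] turn 0.0 tilt [-0.0048  0.0003] w 0.0233
```

View pics/w6.png

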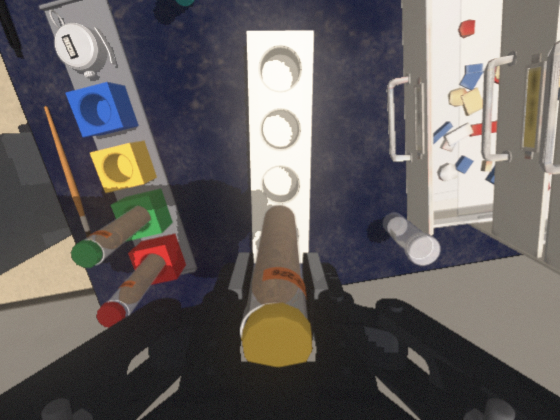

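The yellow vial hangs upright over the second well from the right, whose rim centre is near (280,183). I lower it to just above the floor, then feel for contact.

```bash

python3 -m crank '[[255,[0.006,0,0.05],0],[255,[0.006,0,0.15],0],[255,[0.006,0,0.25],0],[255,[0.006,0,0.35],0],[255,[0.006,0,0.45],0],[255,[0.006,0,0.53],0],[255,[0.006,0,0.547],0],[255,[0.006,0,0.555],0],[255,[0.006,0,0.56],0],[255,[0.006,0,0.56],0]]'
python3 -m crank '[[255,[0,0,0.004],0],[255,[0,0,0.008],0],[255,[0,0,0.01],0],[255,[0,0,0.01],0]]'
```

```text
t: 16.65
tool_pos: [0.6175, -0.0239, 0.102]
tool_rot: [[0.982, -0.191, -0.003], [-0.191, -0.982, -0.0], [-0.003, 0.001, -1.0]]
force: [0.7, -0.3, 0.4]
width: 0.0236
t: 17.15
tool_pos: [0.6174, -0.0239, 0.0989]
tool_rot: [[0.982, -0.191, -0.004], [-0.191, -0.982, 0.0], [-0.003, 0.001, -1.0]]
force: [-0.1, -0.1, -1.3]
width: 0.0237
```

```bash

python3 -m crank '[[255,[0,0,0.003],0],[255,[0,0,0.005],0],[255,[0,0,0.005],0]]'

```

```text
t: 17.52
tool_pos: [0.6178, -0.024, 0.0987]
tool_rot: [[0.982, -0.19, -0.003], [-0.19, -0.982, -0.0], [-0.003, 0.001, -1.0]]
force: [-2.7, 0.7, 5.8]
width: 0.0231
```

Contact (5.8 N, z = 0.0987). Release, rise and move on to green.

```bash

python3 -m crank '[[200,[0,0,-0.002],0],[150,[0,0,-0.002],0],[80,[0,0,-0.002],0],[0,[0,0,-0.002],0],[0,[0,0,-0.002],0],[0,[0,0,-0.002],0],[0,[0,0,-0.1],0],[0,[0,0,-0.2],0],[0,[0,0,-0.35],0],[0,[0,0,-0.48],0],[0,[0,0,-0.48],0]]'
python3 -c "
from h import *
c=cap('wrist','w7');go((*V['green'],.24),-20)"
```

```text
t: 18.9
tool_pos: [0.6203, -0.0244, 0.2473]
tool_rot: [[0.982, -0.19, 0.005], [-0.19, -0.982, -0.002], [0.005, 0.001, -1.0]]
force: [0.1, -0.5, 0.4]
width: 0.0854
t 18.95 pos [ 0.619  -0.0241  0.2445] yaw -10.98 -> shift [-0.5585  0.1317  0.0148] turn 0.301 tilt [ 0.0002 -0.0009] w 0.085
```

```bash

python3 -m crank '[[0,[-0.1,0.02,0],0.1],[0,[-0.28,0.07,0.01],0.2],[0,[-0.43,0.1,0.015],0.3],[0,[-0.558,0.132,0.015],0.3],[0,[-0.558,0.132,0.015],0.3],[0,[-0.558,0.132,0.015],0.3]]'
python3 -c "
from h import *
c=cap('wrist','w8');go((*V['green'],.106),-20);print(proj(c,[[*V[k],.15] for k in ('green','red')]))
x=np.hstack([load('w7')['pixels'][:,120:440],c['pixels'][:,120:520]])[:,:,::-1]; cv2.imwrite('pics/x78.png',x)"
```

```text
t: 19.7
tool_pos: [0.4472, -0.0311, 0.2392]
tool_rot: [[0.94, -0.342, -0.001], [-0.342, -0.94, -0.001], [-0.0, 0.001, -1.0]]
force: [0.4, -0.2, 0.4]
width: 0.0852
t 19.75 pos [ 0.4476 -0.0312  0.2395] yaw -19.98 -> shift [-1.900e-03 -2.000e-04  4.449e-01] turn 0.001 tilt [-0.0005 -0.0006] w 0.0854
[[277.08286987 220.2526884 ]
 [306.37477013 289.67857925]]
```

View pics/x78.png

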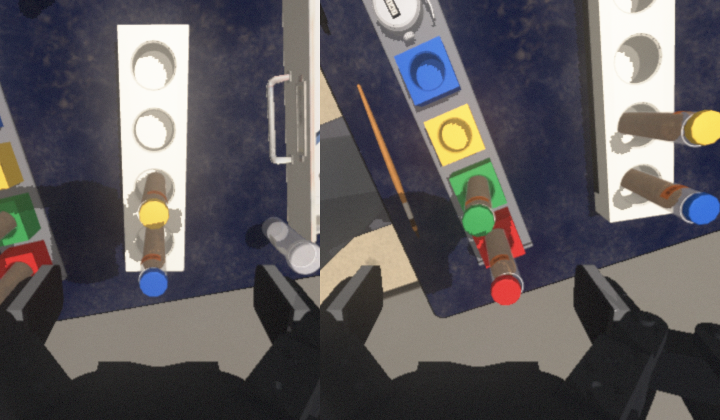

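Left pane: yellow and blue stand upright in the two right wells. Right pane: green's stopper is at (280,219) against a predicted (277,220), so I correct by 1–2 mm and grip.

```bash

python3 -m crank '[[0,[0.003,0,0.12],0],[0,[0.003,0,0.24],0],[0,[0.003,0,0.36],0],[0,[0.003,0,0.43],0],[0,[0.003,0,0.446],0],[0,[0.003,0,0.446],0],[255,[0.003,0,0.446],0],[255,[0.003,0,0.446],0],[255,[0.003,0,0.446],0],[255,[0.003,0,0.446],0],[255,[0.003,0,0.446],0],[255,[0.003,0,0.446],0],[255,[0.003,0,0.446],0]]' 35
python3 -m crank '[[255,[0,0,-0.04],0],[255,[0,0,-0.12],0],[255,[0,0,-0.22],0],[255,[0,0,-0.32],0],[255,[0,0,-0.42],0],[255,[0,0,-0.52],0],[255,[0,0,-0.55],0],[255,[0,0,-0.55],0]]'
python3 -c "
from h import *
go((*W['green'],.27),-11)"
```

```text
t: 21.38
tool_pos: [0.4486, -0.0316, 0.1061]
tool_rot: [[0.94, -0.342, -0.0], [-0.342, -0.94, -0.001], [-0.0, 0.001, -1.0]]
force: [-3.0, 0.3, 4.9]
width: 0.0235
t: 22.38
tool_pos: [0.4486, -0.0315, 0.2711]
tool_rot: [[0.94, -0.342, 0.0], [-0.342, -0.94, -0.001], [0.001, 0.001, -1.0]]
force: [0.7, -1.5, -0.9]
width: 0.0235
t 22.38 pos [ 0.4486 -0.0315  0.2711] yaw -19.98 -> shift [ 0.4879 -0.4132  0.0037] turn -0.299 tilt [ 0.0003 -0.0009] w 0.0235
```

```bash

python3 -m crank '[[255,[0.04,-0.035,0],-0.05],[255,[0.12,-0.1,0],-0.12],[255,[0.22,-0.185,0],-0.2],[255,[0.32,-0.27,0],-0.25],[255,[0.42,-0.355,0],-0.3],[255,[0.488,-0.413,0],-0.3],[255,[0.488,-0.413,0],-0.3],[255,[0.488,-0.413,0],-0.3]]'
python3 -c "
from h import *
go((*W['green'],.102),-11)"
```

```text
t: 23.38
tool_pos: [0.6275, 0.0348, 0.2695]
tool_rot: [[0.982, -0.19, -0.003], [-0.191, -0.982, -0.001], [-0.002, 0.001, -1.0]]
force: [0.7, 0.4, -0.8]
width: 0.0236
t 23.38 pos [0.6275 0.0348 0.2695] yaw -10.98 -> shift [ 0.0047 -0.0017  0.5582] turn 0.001 tilt [-0.0027 -0.0006] w 0.0236
```

```bash

python3 -m crank '[[255,[0.004,-0.002,0.05],0],[255,[0.004,-0.002,0.15],0],[255,[0.004,-0.002,0.25],0],[255,[0.004,-0.002,0.35],0],[255,[0.004,-0.002,0.45],0],[255,[0.004,-0.002,0.53],0],[255,[0.004,-0.002,0.55],0],[255,[0.004,-0.002,0.558],0],[255,[0.004,-0.002,0.56],0],[255,[0.004,-0.002,0.56],0]]'
python3 -m crank '[[255,[0,0,0.004],0],[255,[0,0,0.008],0],[255,[0,0,0.012],0],[255,[0,0,0.014],0],[255,[0,0,0.014],0]]'
```

```text
t: 24.62
tool_pos: [0.6289, 0.035, 0.1025]
tool_rot: [[0.982, -0.19, -0.001], [-0.19, -0.982, -0.001], [-0.001, 0.001, -1.0]]
force: [0.1, 0.1, -0.1]
width: 0.0234
t: 25.25
tool_pos: [0.6289, 0.035, 0.0982]
tool_rot: [[0.982, -0.191, -0.001], [-0.191, -0.982, -0.001], [-0.001, 0.001, -1.0]]
force: [0.3, 0.8, -1.1]
width: 0.0235
```

```bash

python3 -m crank '[[255,[0,0,0.003],0],[255,[0,0,0.005],0],[255,[0,0,0.005],0]]'

```

```text
t: 25.62
tool_pos: [0.6292, 0.0351, 0.0981]
tool_rot: [[0.982, -0.19, -0.001], [-0.19, -0.982, -0.001], [-0.001, 0.001, -1.0]]
force: [-3.5, 0.5, 6.2]
width: 0.0232
```

Contact again (6.2 N). Release, rise and go to red.

```bash

python3 -m crank '[[200,[0,0,-0.002],0],[150,[0,0,-0.002],0],[80,[0,0,-0.002],0],[0,[0,0,-0.002],0],[0,[0,0,-0.002],0],[0,[0,0,-0.002],0],[0,[0,0,-0.1],0],[0,[0,0,-0.2],0],[0,[0,0,-0.35],0],[0,[0,0,-0.48],0],[0,[0,0,-0.48],0]]'
python3 -c "
from h import *
go((*V['red'],.24),-20)"
```

```text
t: 27.0
tool_pos: [0.6315, 0.035, 0.2469]
tool_rot: [[0.982, -0.19, 0.008], [-0.19, -0.982, -0.002], [0.008, 0.001, -1.0]]
force: [0.9, 0.2, 0.4]
width: 0.0859
t 27.0 pos [0.6315 0.035  0.2469] yaw -10.97 -> shift [-0.5175  0.528   0.0192] turn 0.301 tilt [ 0.0076 -0.002 ] w 0.0859
```

```bash

python3 -m crank '[[0,[-0.08,0.08,0.01],0.1],[0,[-0.2,0.2,0.015],0.2],[0,[-0.32,0.33,0.015],0.3],[0,[-0.44,0.45,0.015],0.3],[0,[-0.515,0.528,0.015],0.3],[0,[-0.515,0.528,0.015],0.3],[0,[-0.515,0.528,0.015],0.3]]'
python3 -c "
from h import *
c=cap('wrist','w9');go((*V['red'],.106),-20);print(proj(c,[[*V[k],.15] for k in ('red',)]))
cv2.imwrite('pics/w9.png',c['pixels'][:,:,::-1])"
```

```text
t: 27.88
tool_pos: [0.4497, -0.0909, 0.2406]
tool_rot: [[0.94, -0.342, 0.007], [-0.342, -0.94, -0.001], [0.007, -0.001, -1.0]]
force: [0.9, 0.1, -0.2]
width: 0.0857
t 27.93 pos [ 0.45   -0.0908  0.2408] yaw -19.94 -> shift [-0.006   0.0023  0.4492] turn 0.002 tilt [ 0.007  -0.0015] w 0.0856
[[275.61359559 220.34004534]]
```

View pics/w9.png

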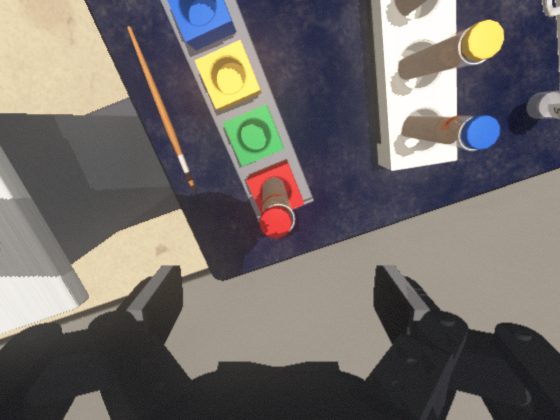

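Red's stopper is at (277,221) against a predicted (276,220), so I grip it.

```bash

python3 -m crank '[[0,[-0.003,0.002,0.12],0],[0,[-0.003,0.002,0.24],0],[0,[-0.003,0.002,0.36],0],[0,[-0.003,0.002,0.43],0],[0,[-0.003,0.002,0.449],0],[0,[-0.003,0.002,0.449],0],[255,[-0.003,0.002,0.449],0],[255,[-0.003,0.002,0.449],0],[255,[-0.003,0.002,0.449],0],[255,[-0.003,0.002,0.449],0],[255,[-0.003,0.002,0.449],0],[255,[-0.003,0.002,0.449],0],[255,[-0.003,0.002,0.449],0]]' 35
python3 -m crank '[[255,[0,0,-0.04],0],[255,[0,0,-0.12],0],[255,[0,0,-0.22],0],[255,[0,0,-0.32],0],[255,[0,0,-0.42],0],[255,[0,0,-0.52],0],[255,[0,0,-0.55],0],[255,[0,0,-0.55],0]]'
python3 -c "
from h import *
go((*W['red'],.27),-11)"
```

```text
t: 29.55
tool_pos: [0.4501, -0.0914, 0.1064]
tool_rot: [[0.94, -0.341, 0.007], [-0.341, -0.94, -0.002], [0.008, -0.001, -1.0]]
force: [-0.7, -0.1, 3.6]
width: 0.0233
t: 30.55
tool_pos: [0.4488, -0.091, 0.2714]
tool_rot: [[0.94, -0.341, 0.008], [-0.341, -0.94, -0.002], [0.008, -0.001, -1.0]]
force: [-0.0, 0.5, -0.3]
width: 0.0234
t 30.55 pos [ 0.4488 -0.091   0.2714] yaw -19.94 -> shift [ 0.3888 -0.7968  0.0083] turn -0.298 tilt [ 0.0077 -0.0018] w 0.0234
```

```bash

python3 -m crank '[[255,[0.03,-0.06,0],-0.05],[255,[0.08,-0.165,0],-0.12],[255,[0.14,-0.285,0],-0.2],[255,[0.2,-0.41,0],-0.25],[255,[0.26,-0.53,0],-0.3],[255,[0.32,-0.655,0],-0.3],[255,[0.37,-0.76,0.003],-0.3],[255,[0.388,-0.797,0.005],-0.3],[255,[0.388,-0.797,0.005],-0.3],[255,[0.388,-0.797,0.005],-0.3]]'
python3 -c "
from h import *
cap('wrist','w10'); go((*W['red'],.102),-11)"
```

```text
t: 31.8
tool_pos: [0.6391, 0.0932, 0.2705]
tool_rot: [[0.982, -0.191, 0.007], [-0.191, -0.982, -0.002], [0.007, 0.001, -1.0]]
force: [-0.4, 0.2, -0.8]
width: 0.0233
t 31.85 pos [0.6392 0.0932 0.2709] yaw -10.99 -> shift [-0.0021 -0.0032  0.563 ] turn 0.0 tilt [ 0.0072 -0.0021] w 0.0237
```

View pics/w10.png

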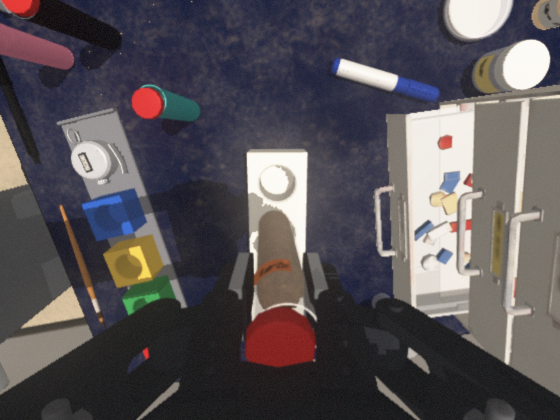

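Red hangs over the leftmost well, whose rim is at (277,182). The turquoise look-alike at (150,102) is far from the jaws. Lowering.

```bash

python3 -m crank '[[255,[-0.004,-0.003,0.05],0],[255,[-0.004,-0.003,0.15],0],[255,[-0.004,-0.003,0.25],0],[255,[-0.004,-0.003,0.35],0],[255,[-0.004,-0.003,0.45],0],[255,[-0.004,-0.003,0.53],0],[255,[-0.004,-0.003,0.55],0],[255,[-0.004,-0.003,0.562],0],[255,[-0.004,-0.003,0.562],0],[255,[-0.004,-0.003,0.562],0]]'
python3 -m crank '[[255,[0,0,0.004],0],[255,[0,0,0.008],0],[255,[0,0,0.011],0],[255,[0,0,0.012],0],[255,[0,0,0.012],0]]'
```

```text
t: 33.1
tool_pos: [0.64, 0.0939, 0.1034]
tool_rot: [[0.982, -0.191, 0.009], [-0.191, -0.982, -0.002], [0.009, 0.0, -1.0]]
force: [-0.7, -0.6, -1.2]
width: 0.0233
t: 33.72
tool_pos: [0.64, 0.0939, 0.0997]
tool_rot: [[0.982, -0.191, 0.009], [-0.191, -0.982, -0.002], [0.009, 0.0, -1.0]]
force: [0.2, 0.1, -0.0]
width: 0.023
```

```bash

python3 -m crank '[[255,[0,0,0.004],0],[255,[0,0,0.007],0],[255,[0,0,0.007],0]]'
python3 -m crank '[[255,[0,0,0.002],0],[255,[0,0,0.002],0]]'

```

```text
t: 34.1
tool_pos: [0.6403, 0.0939, 0.0985]
tool_rot: [[0.982, -0.191, 0.009], [-0.191, -0.982, -0.002], [0.01, 0.0, -1.0]]
force: [-2.6, 0.2, 4.6]
width: 0.0231
t: 34.35
tool_pos: [0.6404, 0.0939, 0.0985]
tool_rot: [[0.982, -0.191, 0.009], [-0.191, -0.982, -0.002], [0.009, 0.0, -1.0]]
force: [-2.2, 0.8, 5.4]
width: 0.0232
```

Contact (5.4 N). Release, rise and move aside for a final look.

```bash

python3 -m crank '[[200,[0,0,-0.002],0],[150,[0,0,-0.002],0],[80,[0,0,-0.002],0],[0,[0,0,-0.002],0],[0,[0,0,-0.002],0],[0,[0,0,-0.002],0],[0,[0,0,-0.1],0],[0,[0,0,-0.2],0],[0,[0,0,-0.35],0],[0,[0,0,-0.5],0],[0,[0,0,-0.7],0],[0,[0,-0.15,-0.8],0],[0,[0,-0.35,-0.8],0],[0,[0,-0.55,-0.8],0],[0,[0,-0.7,-0.8],0],[0,[0,-0.7,-0.8],0],[0,[0,-0.7,-0.8],0]]'
python3 -c "
from h import *
np.set_printoptions(precision=3,suppress=True)
w=cap('wrist','w11');a=cap('scene','c11');b=cap('side','s11')
cv2.imwrite('pics/x11.png',np.vstack([w['pixels'][100:400,130:430],a['pixels'][60:300,150:450]])[:,:,::-1])
for k in W: print(k,'stopper top expected px',proj(w,[[*W[k],.142]]),proj(a,[[*W[k],.142]]))"
```

```text
t: 36.48
tool_pos: [0.6782, 0.3003, 0.3381]
tool_rot: [[0.982, -0.191, 0.009], [-0.191, -0.982, -0.003], [0.009, 0.001, -1.0]]
force: [0.6, 0.2, 0.2]
width: 0.0856
blue stopper top expected px [[277.49  467.853]] [[340.175 106.526]]
yellow stopper top expected px [[277.511 434.1  ]] [[309.88  113.635]]
green stopper top expected px [[277.533 397.621]] [[278.58  121.008]]
red stopper top expected px [[277.558 358.064]] [[246.26  128.652]]
```

View pics/x11.png

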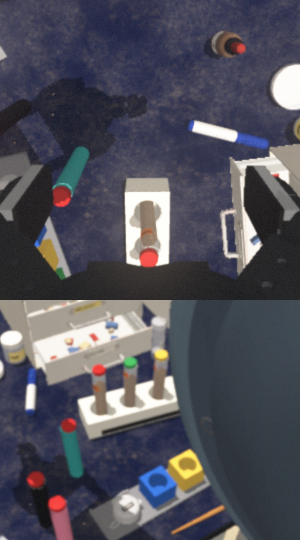

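The lower pane shows red (249,130), green (280,123) and yellow (311,115) upright within 3 px of expected. The arm hides blue, so I check it in the side view.

```bash
python3 -c "
from h import *
b=load('s11'); cv2.imwrite('pics/s11c.png',cv2.resize(b['pixels'][120:300,150:420,::-1],None,fx=2.8,fy=2.8))
for k in W: print(k,(proj(b,[[*W[k],.142]])-[150,120])*2.8)"
```

```text
blue [[128.20409005 219.41120802]]
yellow [[222.08067507 221.83471445]]
green [[316.40531487 224.28345144]]
red [[411.02041095 226.75339453]]
```

View pics/s11c.png

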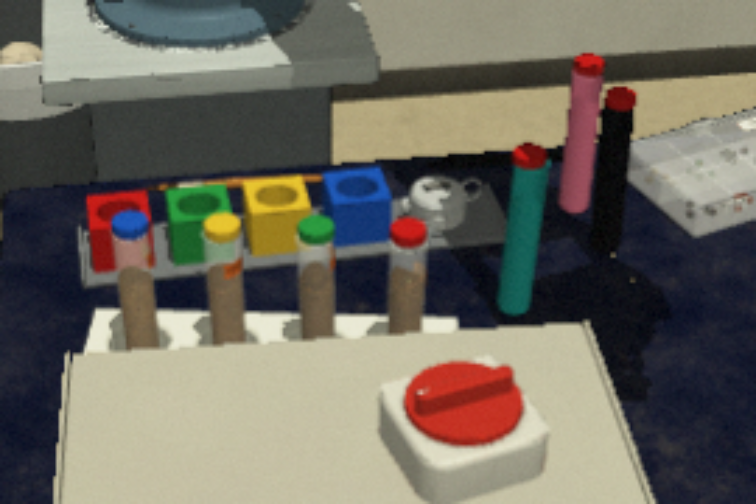

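All four stand upright within about 5 enlarged pixels of the expected spots: blue (129,223), yellow (222,225), green (316,228), red (408,230). The gripper is clear and the look-alikes are undisturbed, so I hand the job in.

```bash
python3 -c "
from h import *
print(job.close_job())"
```

```text
the job is handed in; nothing more can be done
None
```

All four vials now stand in the white rack in reverse order. From the robot's left to right the wells hold red, green, yellow and blue, so blue, which stood at the far left, is in the rightmost well. I set each one down on the well floor until I felt light contact of 5–9 N at about the predicted height, then let go.

In the last side view all four stood upright, with their stoppers within about 2 px of where they should be. The gripper was open and clear, the pink, black and turquoise look-alikes had not moved, and the job took about 36.6 s of the 96 s. The arm hid blue in the final overhead view, so only the side view confirms its final state. The only disagreements were 1–3 mm between the cameras, within their calibration, and no check failed.

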